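# Specimen receipt photo: load the tray, draw out the camera arm and hold it

### The arm

A 7-joint arm with a two-finger parallel gripper is mounted at the origin on the work surface. World frame = base frame: x ahead of the robot, y to its left, z up, the work surface at z = 0. Lengths are in m, angles in rad, forces in N, time in s.
With the tool pointing down it reaches from about 0.4 to 0.85 m from the base axis. Payload 10.4 kg.
Tool frame: the origin (TCP) lies on the centre line of the jaws, within the pads' length; the fingertips stand 11 mm ahead of it and the grasp point (between the pads) lies 8 mm behind it (tip_reach is the distance from the TCP to the fingertips, in m); z points along the fingers, y is the line along which they close (so a half turn about z gives the same grasp; the last joint's range is limited). The gripper opens to 85 mm and grips with 20 to 120 N. Pads are 22 mm wide; open, the fingers measure 114 mm over their backs; the gripper's body (76 mm by 85 mm) begins 54 mm behind the grasp point. The pads swing forward as they close: fully open they stand 13 mm farther back than shut.
Start: joints at [1.233, 0.332, -0.065, 1.46, 0.022, 1.35, -0.088], TCP at [0.194, -0.594, 0.242] pointing down, gripper open.
Joint ranges: [-2.6, 2.6], [-0.5, 2.12], [-1.47, 1.34], [0.16, 2.42], [-1.27, 4.41], [0.06, 2.06], [-2.6, 2.6]. Speed limits (rad/s): [2.22, 2.22, 2.79, 2.79, 3.14, 3.14, 3.14].

### API

Orientations are given as a unit quaternion [x, y, z, w].
In Python, from workcell import get_obs, camera, hand_in, tip_reach gives the robot as it stands. The module is installed in compiled form; this text tells all that it offers.
- The arm moves only by the tool move_arm, never from a script. Its argument "plan" is a list of rows, each an object with "delta_pos": the shift along the tool's x, y, z in m, a list of three; "turn": the turn, a rotation vector about the tool's x, y, z in rad, a list of three; "fingers": the closure, from 0 (fully open) to 1 (shut). A call has 1 to 12 rows; each row is the pose to reach, as a shift and turn from the pose commanded when the call began, along the tool's axes at that moment; what a row does not reach only later rows make up. A row lasts 1/8 s, in which the tool goes at most 62.5 mm and 10.7 degrees, less where a joint would pass 70% of its speed; a pose out of reach is approached as far as the arm can. A call with a gripper value outside its range is refused whole. The fingers move at their own pace and stop on an object; "force" is the grip in N (left out, the last holds). Time passes only in rows, so rows that repeat a pose let the fingers close. It gives the time, the measured TCP pose, the force, the opening and the grip force at its end, in the units of the state.
- get_obs(): the state, without advancing time (a new reading comes with each control period).
- camera(name): name is "scene" or "top" or "wrist"; returns a dict with "color" (384x512x3 uint8, red, green, blue), "range_z" (384x512 float32, m along the optical axis (not along the pixel's ray), 0 where there is no reading), "fx", "fy", "cx", "cy" (pixels), "R" (3x3) and "t" (3): a world point X has camera coordinates R X + t; the wrist camera has in their place "tool_from_camera" (4x4, takes a point from camera to tool coordinates, whose origin is the TCP and whose axes are the flange's). Camera axes: x right, y down, z forward; pixel columns grow to the right and rows downward; lengths in m; the calibration is good to about 2 mm. A picture is of the moment at which its call begins: read the wrist's pose just before it.
- hand_in(): hands the job in; it is judged then, once.
The state is a dict: "clock": time; "joint_pos": joint angles; "joint_velocities": joint speeds; "tau": joint torques, N m; "position": TCP position; "ee_rot": TCP orientation; "ft_force": force on the tool from outside, world axes, zero at the start; "torque": the same for the moment, N m; "grip_width": opening from 0.0 (shut) to 1.0 (fully open); "grasp_force": force on a finger pad.
Only numpy, scipy, OpenCV 4.12 (cv2) and the standard library are available. Lean on these libraries where they do the work, as an engineer would, in place of code of your own. Each camera call takes 0.05 s, during which the arm holds its last target. There are 200 camera calls.

### The job

Get this case ready for its receipt photo: set the red-lidded jar and the purple-capped vial upright in the steel tray on the photo stand and lay the blue slide mailer flat beside them, keeping jar and vial upright all the way and leaving the tray and everything else on the bench where they are. Once all three are in the tray and let go, push the red lock button right down to free the camera arm, take the arm by its black handle and draw it out until the red 120 mm mark stands at the mouth of the sleeve. Finish still gripping the handle, holding the arm steady at that mark against its return spring.

Things in the scene. Friction and masses are not known exactly. Their poses are not given: they have to be found in the camera images.
- photo_stand: Fixed stand: dark grey base plate 260 x 420 x 12 mm on the bench; steel post 225 mm tall at x = 52, y = 150 mm; white guide sleeve for the camera arm, 36 mm wide, top 187 mm above the bench, centred on x = 0, from y = 50 (black mouth) to 190 mm. The camera arm slides out of the mouth along -y. Origin: centre of the plate's underside, z up; these x, y are in this frame.
- sleeve_mouth (a point): Centre of the sleeve's mouth, on the axis of the arm, 165 mm above the bench; axes as the stand's.
- camera_arm (a joint): Draw of the arm in m: 0 home (start, locked), stop at 0.140; 0.120 = middle of the 4 mm red mark at the mouth's face. Bar 18 x 24 mm, black ticks every 10 mm and the red mark hidden in the sleeve at home; camera with 72 mm ring lamp at its end, down to 105 mm above the bench. Locked while the button is up; once free a spring pulls it home with 2.8 N (at 0) to 3.8 N (at 0.120), friction 0.6 N.
- camera_handle (a point): Black upright cylindrical grip on top of the arm's head, 26 mm diameter, 42 mm tall, at 180 to 222 mm above the bench; moves with the arm. Origin: centre of its lower end; z up. At home it stands at x = 0, y = -15 mm in the stand's frame, and moves along the stand's -y as the arm comes out.
- camera_lens (a point): Centre of the lens, facing down, at the foot of the camera straight below the handle, 105 mm above the bench.
- lock_button (a joint): Travel of the lock button in m: 0 up (locked, as it starts), 0.008 fully down. The arm is free from 0.006 on. It takes about 3 N to push and has no return spring: it stays where it is pushed to.
- button_top (a point): Centre of the top face of the lock button: a red button of 28 mm diameter on top of the sleeve, standing 12 mm above it (face at 199 mm above the bench, 191 mm when down); pushed straight down. It stands at x = 0, y = 85 mm in the stand's frame.
- tray: Loose steel specimen tray, 0.7 kg, 190 (x) x 120 (y) x 22 mm outside, walls and floor 4 mm, lying on the base plate (its underside 12 mm above the bench) below where the camera comes to stand. Origin: centre of its underside; x along its long side.
- jar_red: Specimen jar: white, with red lid, 42 mm body and 44 mm lid diameter, 45 mm tall, 70 g, standing on the bench. Origin: centre of its base; z up.
- vial_purple: Amber vial with purple cap, 24 mm cap diameter (23 mm body), 50 mm tall, 30 g, standing on the bench. Origin: centre of its base; z up.
- slide_mailer: Blue slide mailer (flat plastic case with a white band), 84 (x) x 30 (y) x 20 (z) mm, 50 g, lying flat on the bench. Origin: centre of its underside; x along its length.
- jar_yellow: Like the red-lidded jar but with a yellow lid: another case, to be left alone.
- vial_green: Like the purple-capped vial but with a green cap: another case, to be left alone.
- timer: White lab timer, 60 x 75 x 18 mm, loose on the bench; to be left alone. Origin: centre of its underside.
There are look-alikes about, which are no part of the job. Leave any green, pink or turquoise look-alike of the jar_red alone.

How it is judged:
By the outcome, as a careful person would: the job done as asked, in the order asked, and still so for the second after the job is handed in, while the arm keeps its last pose, push and grip.
It also fails if it takes over 72 s, if anything falls off the work surface, if the arm or the gripper's body presses on something with over 40 N, if the wrist force passes 120 N, or if a joint passes its speed limit or range.

## Working session

There is one attempt and no reset: what is moved stays moved. The work goes in short steps, Python scripts to look and compute and a tool call to move; the robot and the scene stay as the last step left them, time stands still between calls to the robot, and variables do not carry over. Pictures are saved under pics/ and viewed, at most 10 in all, crops included, and the job is handed in when it is done.

Besides the shell and the picture viewer there is one more tool, called after ">>>" as name(argument=value, ...), one argument or row to a line, values as JSON. move_arm: Moves the arm, as the interface text tells. Its arguments: {"type":"object","properties":{"plan":{"type":"array","items":{"type":"object","properties":{"delta_pos":{"type":"array","items":{"type":"number"}},"turn":{"type":"array","items":{"type":"number"}},"fingers":{"type":"number"}}}},"force":{"type":"number"}},"required":["plan"]}

```bash
mkdir -p pics; python3 - <<'E'
from workcell import get_obs, camera, tip_reach
import cv2,numpy as np
print(get_obs(), tip_reach if not callable(tip_reach) else tip_reach())
for n in ("scene","top"):
    c=camera(n); np.savez(n+"0.npz",**c)
    cv2.imwrite(f"pics/{n}0.png",c["color"][...,::-1])
    print(n,c["fx"],c["cx"],c["cy"],c["R"].tolist(),c["t"])
E
```

```text
{'clock': 0.0, 'joint_pos': array([ 1.23341266,  0.33285375, -0.06471541,  1.46096174,  0.02157725,
        1.34990434, -0.08849143]), 'joint_velocities': array([ 0.00052058, -0.00166798, -0.00153137, -0.0011553 , -0.00025517,
        0.00141805,  0.00110746]), 'tau': array([ 1.74144202e-05, -6.25442290e+01,  4.91496362e-02, -3.91606200e+01,
        1.61062792e-02,  9.77251417e-03,  1.61223193e-05]), 'position': array([ 0.19340228, -0.59393302,  0.24151752]), 'ee_rot': array([ 9.87636100e-01,  1.56762306e-01, -1.32402666e-04, -7.04006044e-04]), 'ft_force': array([ 1.29154232,  0.04173676, -0.26233562]), 'torque': array([-0.03686202,  0.02528908,  0.00740976]), 'grasp_force': 0.0, 'grip_width': 0.9992555741404419} 0.011
scene 465.60391569575046 254.4739143104493 191.57829819974498 [[0.35476590371006234, 0.9348681180030842, 0.012757566623527072], [0.6711638681012765, -0.24514778589803363, -0.6996010471866262], [-0.6509072251251441, 0.2567570155042757, -0.7144197780501476]] [-0.10557293 -0.27992944  1.53013065]
top 499.7184186242767 257.35401376369293 183.62118964492427 [[0.00801877776103708, -0.9997917219383617, -0.018767310589025903], [-0.9983669998096169, -0.0069429831567725964, -0.05670210468782766], [0.056559993762054915, 0.019191345143335804, -0.9982147361050254]] [-0.07481254  0.50728976  1.51085402]
```

View pics/top0.png

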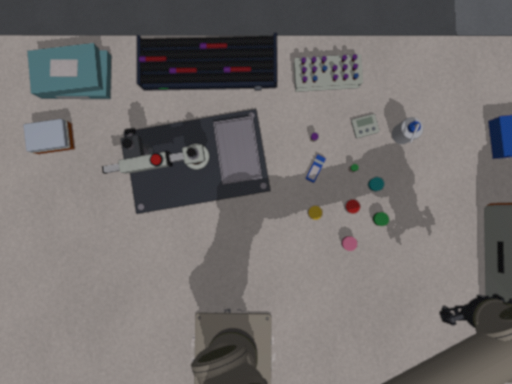

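View pics/scene0.png

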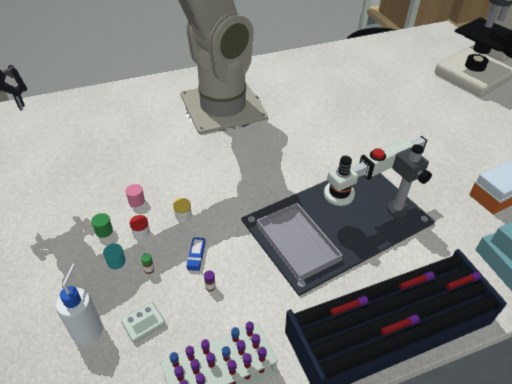

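The top view shows the red jar at (353,206), purple vial at (314,136), mailer at (316,168), tray at (238,150), button at (156,160) and handle at about (192,153). The scene view agrees, and the arm's shadow only crosses the jars.

```bash
cat > h.py <<'E'
import cv2,numpy as np
def load(n): return dict(np.load(n+".npz"))
def ray(c,uv,z):
    uv=np.atleast_2d(np.asarray(uv,float)); R,t=c["R"],c["t"]
    d=np.c_[(uv[:,0]-c["cx"])/c["fx"],(uv[:,1]-c["cy"])/c["fy"],np.ones(len(uv))]@R
    o=-R.T@t
    return o+d*((z-o[2])/d[:,2])[:,None]
def cloud(c):
    v,u=np.mgrid[:384,:512]; Z=c["range_z"]
    P=np.stack([(u-c["cx"])/c["fx"]*Z,(v-c["cy"])/c["fy"]*Z,Z],-1)
    return (P-c["t"])@c["R"]
def blob(c,lo,hi,box):
    h=cv2.cvtColor(c["color"],cv2.COLOR_RGB2HSV); m=cv2.inRange(h,lo,hi)
    if lo[0]==0: m|=cv2.inRange(h,(170,lo[1],lo[2]),(180,255,255))
    k=np.zeros_like(m); x0,y0,x1,y1=box; k[y0:y1,x0:x1]=255; m&=k
    n,l,s,ce=cv2.connectedComponentsWithStats(m); i=1+np.argmax(s[1:,4])
    return (l==i),s[i],ce[i]
E
python3 - <<'E'
from h import *
np.set_printoptions(precision=4,suppress=True)
T=load("top0");S=load("scene0");P=cloud(T);PS=cloud(S)
for nm,lo,hi,bt,bs,z in [("jar",(0,120,60),(8,255,255),(340,195,365,218),(125,210,155,235),.045),
  ("vial",(120,60,30),(160,255,255),(305,125,325,147),(200,265,220,285),.05),
  ("button",(0,120,60),(8,255,255),(145,150,168,172),(365,145,390,165),.199),
  ("mailer",(100,120,60),(130,255,255),(300,150,332,185),(180,230,212,275),.02),
  ("yellow",(18,100,60),(32,255,255),(305,202,325,222),(170,195,195,215),.045),
  ("green",(45,80,40),(80,255,255),(345,160,362,176),(138,250,158,265),.05)]:
    for c,b,pc in((T,bt,P),(S,bs,PS)):
        m,s,ce=blob(c,lo,hi,b); q=pc[m]
        print(nm,s,ce,ray(c,ce,z)[0],"z med",np.median(q[:,2]),"max",q[:,2].max())
        if nm=="mailer":
            r=cv2.minAreaRect(np.argwhere(m)[:,::-1].astype(np.float32)); print(ray(c,cv2.boxPoints(r),z)); print(ray(c,[r[0]],z))
# plate: dark pixels with z ~0.012, stand corner region
g=cv2.cvtColor(T["color"],cv2.COLOR_RGB2HSV)
for r in [(T,P,(120,100,280,220)),(S,PS,(235,150,440,300))]:
    c,pc,b=r; m=(cv2.cvtColor(c["color"],cv2.COLOR_RGB2GRAY)<75).astype(np.uint8)*255
    k=np.zeros_like(m);k[b[1]:b[3],b[0]:b[2]]=255
    m&=k
    cs,_=cv2.findContours(m,cv2.RETR_EXTERNAL,2); h=cv2.convexHull(max(cs,key=cv2.contourArea)); print("hull",h[:,0].tolist())
a=P[100:220,120:280]
for lo,hi in((.15,.24),):
    m=(P[...,2]>lo)&(P[...,2]<hi); m[:100]=0;m[220:]=0;m[:,:100]=0;m[:,290:]=0
    print("high", P[m].min(0),P[m].max(0))
print("tray z", P[150,238],P[150,258], P[120,235])
im=np.hstack([cv2.resize(T["color"][105:215,95:275],None,fx=4,fy=4,interpolation=2)])
cv2.imwrite("pics/topcrop.png",im[...,::-1])
E
```

```text
jar [346 200  14  13 145] [352.3241 206.1241] [ 0.4411 -0.3542  0.045 ] z med 0.04523507242021965 max 1.5355171113733537
jar [130 215  18  16 221] [138.3575 222.5837] [ 0.4453 -0.3547  0.045 ] z med 0.04500198668702992 max 0.8986635221756635
vial [311 133   7   7  44] [314.0682 136.0455] [ 0.6493 -0.24    0.05  ] z med 0.048903506185429234 max 0.05679267265906531
vial [204 271  10  12  99] [208.697  276.2121] [ 0.6536 -0.2417  0.05  ] z med 0.04955431280862939 max 0.053612373512505015
button [151 154  11  11  99] [155.7374 158.9798] [0.562  0.2001 0.199 ] z med 0.19734675927973977 max 0.20468928775108552
button [372 149  13  10 104] [377.7981 153.6154] [0.5669 0.1982 0.199 ] z med 0.19803596260045792 max 0.20231142793222084
mailer [316 155   9   7  37] [320.2162 157.9189] [ 0.5871 -0.2616  0.02  ] z med 0.02055915824570554 max 0.025985450640197482
[[ 0.5873 -0.2476  0.02  ]
 [ 0.5984 -0.2531  0.02  ]
 [ 0.5869 -0.2761  0.02  ]
 [ 0.5759 -0.2707  0.02  ]]
[[ 0.5871 -0.2619  0.02  ]]
mailer [187 260  13  11 124] [193.0968 264.5806] [ 0.5909 -0.2616  0.02  ] z med 0.019140413969695198 m
[... 564 characters left out ...]
 [146.0825 258.8557] [ 0.5613 -0.359   0.05  ] z med 0.04906686612315942 max 0.05334207415567748
hull [[254, 109], [255, 110], [256, 112], [258, 122], [270, 188], [270, 190], [269, 191], [253, 194], [218, 200], [142, 212], [136, 212], [123, 154], [121, 144], [121, 138], [124, 131], [126, 129], [130, 128], [252, 109]]
hull [[365, 156], [372, 162], [430, 217], [432, 219], [433, 221], [433, 223], [428, 226], [415, 233], [333, 277], [305, 292], [301, 294], [298, 294], [297, 293], [284, 276], [249, 230], [243, 222], [242, 220], [242, 218], [243, 217], [363, 155]]
high [0.5258 0.072  0.1501] [0.6519 0.3539 0.2263]
tray z [ 0.61   -0.0112  0.0189] [ 0.6115 -0.0721  0.0094] [ 0.7013 -0.0014  0.0248]
```

View pics/topcrop.png

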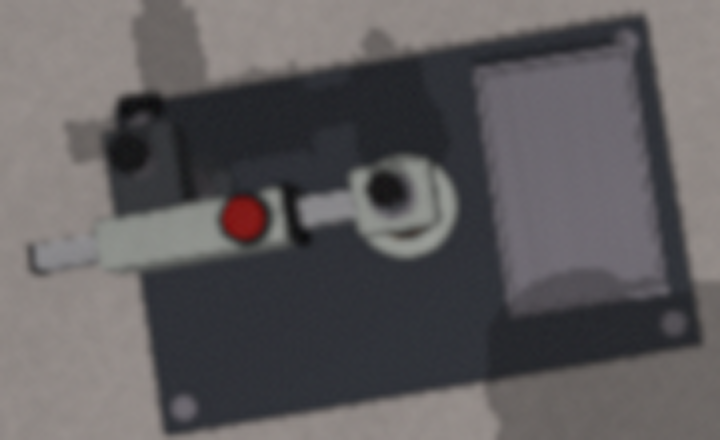

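```bash
python3 - <<'E'
from h import *
np.set_printoptions(precision=4,suppress=True)
T=load("top0");S=load("scene0");P=cloud(T);PS=cloud(S)
def edge(c,a,b,z):
    p=ray(c,[a,b],z);return p[:,:2].round(4).tolist(), np.degrees(np.arctan2(*(p[1]-p[0])[1::-1]))
print(edge(T,(142,212),(253,194),.012),edge(T,(258,122),(269,188),.012),edge(T,(150,126),(252,109),.012))
print("plate corners T",ray(T,[(255.5,108.5),(270.5,190.5),(137,213)],.012).tolist())
print("plate S",ray(S,[(242,219),(299,295),(433,222)],.012).tolist())
# tray via brightness mask
for nm,c,pc,b,z in(("T",T,P,(205,110,268,190),.034),("S",S,PS,(250,198,345,285),.034)):
    g=cv2.cvtColor(c["color"],cv2.COLOR_RGB2GRAY); m=np.zeros_like(g); m[b[1]:b[3],b[0]:b[2]]=(g[b[1]:b[3],b[0]:b[2]]>72)*255
    m=cv2.morphologyEx(m,cv2.MORPH_CLOSE,np.ones((3,3)))
    cs,_=cv2.findContours(m,0,2); k=max(cs,key=cv2.contourArea); r=cv2.minAreaRect(k); print(nm,cv2.contourArea(k),r)
    w=ray(c,k[:,0],z)[:,:2]; rw=cv2.minAreaRect(w.astype(np.float32)); print("world rim",rw)
# handle: dark, z>.2
for nm,c,pc,b in(("T",T,P,(180,135,205,165)),("S",S,PS,(330,150,360,180))):
    m=np.zeros((384,512),bool);m[b[1]:b[3],b[0]:b[2]]=1
    m&=(pc[...,2]>.214)&(pc[...,2]<.23); q=pc[m]; print("handle",nm,len(q),q.mean(0), (q.min(0)+q.max(0))/2, np.ptp(q,0))
# mailer by depth
for nm,c,pc,b in(("T",T,P,(300,148,334,190)),("S",S,PS,(180,230,212,275))):
    m=np.zeros((384,512),bool);m[b[1]:b[3],b[0]:b[2]]=1
    m&=(pc[...,2]>.012)&(pc[...,2]<.03); q=pc[m]; print("mailer",nm,len(q),cv2.minAreaRect(q[:,:2].astype(np.float32)))
E
```

```text
([[0.4186, 0.2811], [0.4761, -0.0579]], np.float64(-80.36560131048785)) ([[0.6978, -0.0714], [0.4948, -0.1066]], np.float64(-170.16596722071978)) ([[0.6838, 0.2619], [0.7381, -0.0526]], np.float64(-80.2037080148924))
plate corners T [[0.7396852312503748, -0.06340787973774499, 0.01200000000000001], [0.4871948565580597, -0.1112535490095018, 0.01200000000000001], [0.4153942845244172, 0.2963780233677598, 0.01200000000000001]]
plate S [[0.49307692316422647, -0.1079614790537467, 0.01200000000000001], [0.743674374711197, -0.06502590800193925, 0.01200000000000001], [0.6683113301061642, 0.34066645387015565, 0.01200000000000001]]
T 2752.5 ((242.9788055419922, 145.79530334472656), (68.53083038330078, 55.15394592285156), 84.0938491821289)
world rim ((0.62132728099823, -0.02675221860408783), (0.20850904285907745, 0.1674015372991562), 6.306495189666748)
S 3922.5 ((291.7874755859375, 231.52362060546875), (103.71467590332031, 54.401851654052734), 53.27589416503906)
world rim ((0.5863350629806519, -0.01833231747150421), (0.28375962376594543, 0.13759583234786987), 9.174663543701172)
handle T 74 [0.5799 0.1023 0.221 ] [0.5802 0.1028 0.2204] [0.0246 0.024  0.0119]
handle S 98 [0.5815 0.1027 0.2209] [0.5798 0.1048 0.2197] [0.0255 0.0263 0.0103]
mailer T 275 ((0.5615705847740173, -0.24747440218925476), (0.05698142573237419, 0.095172218978405), 89.89187622070312)
mailer S 405 ((0.5559502840042114, -0.24621382355690002), (0.030540086328983307, 0.08576696366071701), 63.422916412353516)
```

```bash
cat >> h.py <<'E'
from scipy.spatial.transform import Rotation as Ro
def delta(x,y,z,phi=None):
    from workcell import get_obs
    o=get_obs(); R=Ro.from_quat(o["ee_rot"]); M=R.as_matrix(); p=o["position"]
    f0=np.degrees(np.arctan2(M[1,0],M[0,0]))
    tgt=R if phi is None else Ro.from_matrix([[np.cos(np.radians(phi)),np.sin(np.radians(phi)),0],[np.sin(np.radians(phi)),-np.cos(np.radians(phi)),0],[0,0,-1]])
    print("t",o["clock"],"pos",p.round(4),"phi",f0.round(2),"delta",(M.T@(np.array([x,y,z])-p)).round(4),"turn",(R.inv()*tgt).as_rotvec().round(4),"w",round(float(o["grip_width"]),3))
def wrist(nm=None):
    from workcell import get_obs,camera
    o=get_obs(); c=camera("wrist"); A=np.eye(4);A[:3,:3]=Ro.from_quat(o["ee_rot"]).as_matrix();A[:3,3]=o["position"]
    W=np.linalg.inv(A@c["tool_from_camera"]); c["R"]=W[:3,:3];c["t"]=W[:3,3]
    if nm: cv2.imwrite(f"pics/{nm}.png",c["color"][...,::-1])
    return c
E
python3 -c "
from h import *
delta(.443,-.3545,.2,9.8)"
```

```text
t 0.1 pos [ 0.1934 -0.594   0.2416] phi 18.04 delta [ 0.3115 -0.1504  0.0418] turn [-1.300e-03  1.000e-04  1.438e-01] w 1.002
```

>>> move_arm(
  plan=[
    {"delta_pos":[0.05,-0.025,0.007],"turn":[0,0,0.024],"fingers":0},
    {"delta_pos":[0.104,-0.05,0.014],"turn":[0,0,0.048],"fingers":0},
    {"delta_pos":[0.156,-0.075,0.021],"turn":[0,0,0.072],"fingers":0},
    {"delta_pos":[0.208,-0.1,0.028],"turn":[0,0,0.096],"fingers":0},
    {"delta_pos":[0.26,-0.125,0.035],"turn":[0,0,0.12],"fingers":0},
    {"delta_pos":[0.312,-0.15,0.042],"turn":[-0.0013,0,0.144],"fingers":0},
    {"delta_pos":[0.312,-0.15,0.042],"turn":[-0.0013,0,0.144],"fingers":0},
    {"delta_pos":[0.312,-0.15,0.042],"turn":[-0.0013,0,0.144],"fingers":0},
  ],
)

```text
clock: 1.1
position: [0.4433, -0.3554, 0.2]
ee_rot: [0.996, 0.085, -0.0, 0.001]
ft_force: [-0.3, -0.6, -0.0]
grip_width: 1.0
grasp_force: 0.0
```

```bash
python3 - <<'E'
from h import *
c=wrist("w1"); print(ray(c,[(0,0),(511,0),(511,383),(0,383)],0).round(3).tolist())
m,s,ce=blob(c,(0,120,60),(8,255,255),(0,0,512,384)); print(s,ce,ray(c,ce,.045))
(x,y),r=cv2.minEnclosingCircle(np.argwhere(m)[:,::-1].astype(np.float32)); print(ray(c,[(x,y)],.045),r)
E
```

```text
[[0.554, -0.094, 0.0], [0.635, -0.559, 0.0], [0.206, -0.739, 0.0], [0.09, -0.068, 0.0]]
[ 235  154   47   45 1627] [258.04425323 175.76213891] [[ 0.44171212 -0.35559005  0.045     ]]
[[ 0.44199053 -0.35558983  0.045     ]] 23.145557403564453
```

View pics/w1.png

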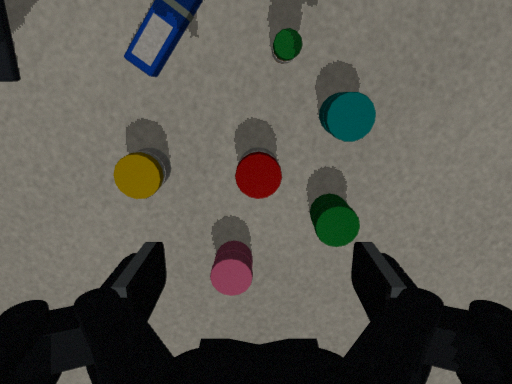

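The wrist view shows the red lid centred at (258,176) and clear of its neighbours, and it agrees with the other cameras. Going down to grasp the jar.

>>> move_arm(
  plan=[
    {"delta_pos":[-0.001,0,0.04],"turn":[0,0,0],"fingers":0.25},
    {"delta_pos":[-0.001,0,0.09],"turn":[0,0,0],"fingers":0.25},
    {"delta_pos":[-0.001,0,0.13],"turn":[0,0,0],"fingers":0.25},
    {"delta_pos":[-0.001,0,0.155],"turn":[0,0,0],"fingers":0.25},
    {"delta_pos":[-0.001,0,0.172],"turn":[0,0,0],"fingers":0.25},
    {"delta_pos":[-0.001,0,0.172],"turn":[0,0,0],"fingers":0.25},
    {"delta_pos":[-0.001,0,0.172],"turn":[0,0,0],"fingers":0.4},
    {"delta_pos":[-0.001,0,0.172],"turn":[0,0,0],"fingers":0.6},
    {"delta_pos":[-0.001,0,0.172],"turn":[0,0,0],"fingers":0.8},
    {"delta_pos":[-0.001,0,0.172],"turn":[0,0,0],"fingers":0.8},
  ],
  force=30,
)

```text
clock: 2.4
position: [0.4435, -0.3562, 0.0298]
ee_rot: [0.996, 0.085, 0.001, 0.002]
ft_force: [-1.4, 0.8, 6.1]
grip_width: 0.504
grasp_force: 30.1
```

```bash
python3 -c "
from h import *
delta(.59,-.01,.15,9.8)"
```

```text
t 2.4 pos [ 0.4435 -0.3562  0.0298] phi 9.78 delta [ 0.2034 -0.3159 -0.121 ] turn [ 0.0033 -0.0014 -0.0004] w 0.504
```

>>> move_arm(
  plan=[
    {"delta_pos":[0,0,-0.015],"turn":[0.0015,-0.0007,0],"fingers":0.8},
    {"delta_pos":[0,0,-0.05],"turn":[0.0033,-0.0014,0],"fingers":0.8},
    {"delta_pos":[0,0,-0.09],"turn":[0.0033,-0.0014,0],"fingers":0.8},
    {"delta_pos":[0.02,-0.02,-0.12],"turn":[0.0033,-0.0014,0],"fingers":0.8},
    {"delta_pos":[0.05,-0.05,-0.14],"turn":[0.0033,-0.0014,0],"fingers":0.8},
    {"delta_pos":[0.085,-0.085,-0.14],"turn":[0.0033,-0.0014,0],"fingers":0.8},
    {"delta_pos":[0.12,-0.12,-0.14],"turn":[0.0033,-0.0014,0],"fingers":0.8},
    {"delta_pos":[0.155,-0.155,-0.14],"turn":[0.0033,-0.0014,0],"fingers":0.8},
    {"delta_pos":[0.185,-0.19,-0.14],"turn":[0.0033,-0.0014,0],"fingers":0.8},
    {"delta_pos":[0.207,-0.212,-0.14],"turn":[0.0033,-0.0014,0],"fingers":0.8},
    {"delta_pos":[0.217,-0.222,-0.14],"turn":[0.0033,-0.0014,0],"fingers":0.8},
    {"delta_pos":[0.217,-0.222,-0.14],"turn":[0.0033,-0.0014,0],"fingers":0.8},
  ],
)

```text
clock: 3.9
position: [0.6189, -0.0994, 0.1684]
ee_rot: [0.996, 0.086, -0.001, -0.001]
ft_force: [-1.1, -1.0, -0.9]
grip_width: 0.506
grasp_force: 30.7
```

```bash
python3 - <<'E'
from h import *
c=wrist("w2"); np.savez("w2.npz",**c)
delta(.62,-.1,.17,9.8)
P=cloud(c); z=P[...,2]
np.set_printoptions(precision=4,suppress=True)
print(ray(c,[(0,0),(511,0),(511,383),(0,383)],0.034).round(3).tolist())
E
```

```text
t 3.95 pos [ 0.6185 -0.1008  0.1683] phi 9.74 delta [ 0.0016 -0.0005 -0.0017] turn [-0.0013  0.0016 -0.001 ] w 0.502
[[0.722, 0.113, 0.034], [0.787, -0.26, 0.034], [0.444, -0.404, 0.034], [0.349, 0.135, 0.034]]
```

View pics/w2.png

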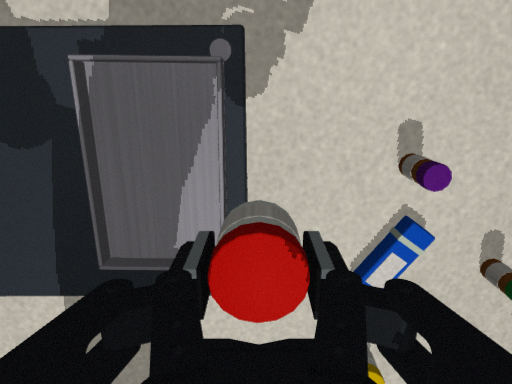

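Tray rim corners show at about (69,57), (222,57) and (100,269). The purple cap is at (433,176) and the mailer's far end is at about (410,235).

```bash
python3 - <<'E'
from h import *
np.set_printoptions(precision=4,suppress=True)
c=load("w2")
tl,tr,bl=ray(c,[(69,57),(222.5,57),(100,269.5)],.034)[:,:2]
print(tl,tr,bl,"len",np.hypot(*(tl-bl)),np.hypot(*(tl-tr)))
d=tl-bl; print("yaw",np.degrees(np.arctan2(d[1],d[0])),"and",np.degrees(np.arctan2(*(tl-tr)[::-1]))-90)
print("centre",(tr+bl)/2)
T=load("top0"); q=ray(T,[(213.5,122),(253,116.5),(262,178),(222,182.5)],.034); print(q[:,:2],q.mean(0))
m,s,ce=blob(c,(120,60,30),(160,255,255),(400,150,470,200)); print("vial",s,ray(c,ce,.05))
E
```

```text
[0.6911 0.0626] [ 0.7116 -0.0548] [0.5065 0.0332] len 0.186933166763772 0.11923807299811358
yaw 9.048668361781502 and 9.887233074943254
centre [ 0.6091 -0.0108]
[[ 0.6932  0.0633]
 [ 0.7105 -0.0566]
 [ 0.5237 -0.0853]
 [ 0.5093  0.0352]] [ 0.6092 -0.0108  0.034 ]
vial [416 161  36  31 837] [[ 0.6512 -0.2375  0.05  ]]
```

>>> move_arm(
  plan=[
    {"delta_pos":[-0.001,-0.02,0],"turn":[0,0,0.004],"fingers":0.8},
    {"delta_pos":[-0.003,-0.05,0.01],"turn":[0,0,0.004],"fingers":0.8},
    {"delta_pos":[-0.005,-0.075,0.03],"turn":[0,0,0.004],"fingers":0.8},
    {"delta_pos":[-0.006,-0.09,0.06],"turn":[0,0,0.004],"fingers":0.8},
    {"delta_pos":[-0.006,-0.09,0.09],"turn":[0,0,0.004],"fingers":0.8},
    {"delta_pos":[-0.006,-0.09,0.108],"turn":[0,0,0.004],"fingers":0.8},
    {"delta_pos":[-0.006,-0.09,0.115],"turn":[0,0,0.004],"fingers":0.8},
    {"delta_pos":[-0.006,-0.09,0.119],"turn":[0,0,0.004],"fingers":0.8},
    {"delta_pos":[-0.006,-0.09,0.121],"turn":[0,0,0.004],"fingers":0.8},
    {"delta_pos":[-0.006,-0.09,0.121],"turn":[0,0,0.004],"fingers":0.8},
  ],
)

```text
clock: 5.2
position: [0.5978, -0.0118, 0.0477]
ee_rot: [0.997, 0.083, -0.0, -0.001]
ft_force: [-0.4, 0.1, -1.7]
grip_width: 0.498
grasp_force: 30.7
```

```bash
python3 -c "
from h import *
delta(.5972,-.013,.046,9.5)
from workcell import get_obs;print(get_obs()['ft_force'])"
```

```text
t 5.2 pos [ 0.5978 -0.0118  0.0477] phi 9.55 delta [-0.0008  0.0011  0.0017] turn [-0.0018  0.0005  0.0008] w 0.498
[-0.39435833  0.05678994 -1.69676876]
```

Not touching yet, so I'll lower it 1 mm at a time.

>>> move_arm(
  plan=[
    {"delta_pos":[0,0,0.001],"turn":[0,0,0],"fingers":0.8},
    {"delta_pos":[0,0,0.002],"turn":[0,0,0],"fingers":0.8},
    {"delta_pos":[0,0,0.002],"turn":[0,0,0],"fingers":0.8},
  ],
)

```text
clock: 5.58
position: [0.5978, -0.0117, 0.0459]
ee_rot: [0.997, 0.083, -0.0, -0.001]
ft_force: [-2.0, -0.1, 5.2]
grip_width: 0.504
grasp_force: 31.1
```

>>> move_arm(
  plan=[
    {"delta_pos":[0,0,0],"turn":[0,0,0],"fingers":0.45},
    {"delta_pos":[0,0,0],"turn":[0,0,0],"fingers":0.4},
    {"delta_pos":[0,0,0],"turn":[0,0,0],"fingers":0.38},
    {"delta_pos":[0,0,-0.02],"turn":[0,0,0],"fingers":0.38},
    {"delta_pos":[0,0,-0.06],"turn":[0,0,0],"fingers":0.38},
    {"delta_pos":[0.003,0.03,-0.1],"turn":[0,0,0],"fingers":0.4},
    {"delta_pos":[0.006,0.08,-0.11],"turn":[0,0,0],"fingers":0.4},
    {"delta_pos":[0.01,0.135,-0.11],"turn":[0,0,0],"fingers":0.4},
    {"delta_pos":[0.013,0.19,-0.11],"turn":[0,0,0],"fingers":0.4},
    {"delta_pos":[0.015,0.233,-0.11],"turn":[0,0,0],"fingers":0.4},
    {"delta_pos":[0.015,0.233,-0.11],"turn":[0,0,0],"fingers":0.4},
    {"delta_pos":[0.015,0.233,-0.11],"turn":[0,0,0],"fingers":0.4},
  ],
)

```text
clock: 7.08
position: [0.6514, -0.2382, 0.1558]
ee_rot: [0.996, 0.084, -0.0, -0.001]
ft_force: [0.6, 1.0, -0.2]
grip_width: 0.6
grasp_force: 0.0
```

```bash
python3 - <<'E'
from h import *
np.set_printoptions(precision=4,suppress=True)
c=wrist("w3"); np.savez("w3.npz",**c)
m,s,ce=blob(c,(120,60,30),(160,255,255),(150,80,400,300)); (x,y),r=cv2.minEnclosingCircle(np.argwhere(m)[:,::-1].astype(np.float32))
print("vial",s,ce,ray(c,ce,.05),ray(c,[(x,y)],.05))
delta(*ray(c,[(x,y)],.05)[0,:2],.03,9.5)
t=camera_t=__import__("workcell").camera("top"); np.savez("top1.npz",**t)
m,s,ce=blob(t,(0,120,60),(8,255,255),(215,115,268,190)); print("jar",s,ray(t,ce,.061))
E
```

```text
vial [248 174  30  33 733] [262.4857 190.2551] [[ 0.6516 -0.2412  0.05  ]] [[ 0.6518 -0.2412  0.05  ]]
t 7.125 pos [ 0.6515 -0.2375  0.1557] phi 9.66 delta [-0.0003  0.004   0.1257] turn [-0.0026  0.0003  0.0028] w 0.6
jar [231 147  14  14 153] [[ 0.5952 -0.0121  0.061 ]]
```

View pics/w3.png

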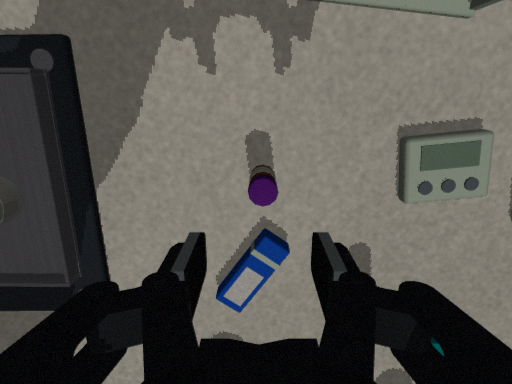

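The purple cap is at (263,190) and the mailer spans about (239,310) to (270,232). Grasping the vial.

>>> move_arm(
  plan=[
    {"delta_pos":[0,0.002,0.04],"turn":[0,0,0.003],"fingers":0.4},
    {"delta_pos":[0,0.003,0.08],"turn":[0,0,0.003],"fingers":0.4},
    {"delta_pos":[0,0.003,0.11],"turn":[0,0,0.003],"fingers":0.4},
    {"delta_pos":[0,0.003,0.127],"turn":[0,0,0.003],"fingers":0.4},
    {"delta_pos":[0,0.003,0.127],"turn":[0,0,0.003],"fingers":0.5},
    {"delta_pos":[0,0.003,0.127],"turn":[0,0,0.003],"fingers":0.6},
    {"delta_pos":[0,0.003,0.127],"turn":[0,0,0.003],"fingers":0.7},
    {"delta_pos":[0,0.003,0.127],"turn":[0,0,0.003],"fingers":0.8},
    {"delta_pos":[0,0.003,0.127],"turn":[0,0,0.003],"fingers":0.9},
    {"delta_pos":[0,0.003,0.127],"turn":[0,0,0.003],"fingers":0.9},
  ],
  force=25,
)

```text
clock: 8.43
position: [0.6523, -0.2421, 0.0292]
ee_rot: [0.997, 0.082, 0.0, -0.001]
ft_force: [-0.4, 1.5, 7.2]
grip_width: 0.27
grasp_force: 24.4
```

```bash
python3 - <<'E'
from h import *
tx=np.array([.986,.165]); q=np.array([.609,-.011])-.058*tx; print(q)
delta(*q,.046,9.5)
c=load("w3")
h=cv2.cvtColor(c["color"],cv2.COLOR_RGB2HSV); m=np.zeros((384,512),np.uint8); m[215:320,205:300]=cv2.inRange(h,(100,100,80),(130,255,255))[215:320,205:300]
pc=cloud(c); k=(pc[...,2]>.017)&(pc[...,2]<.024); k[:215]=0;k[320:]=0;k[:,:205]=0;k[:,300:]=0
for w in (ray(c,np.argwhere(m>0)[:,::-1],.02),pc[k]): print(cv2.minAreaRect(w[:,:2].astype(np.float32)))
E
```

```text
[ 0.551812 -0.02057 ]
t 8.425 pos [ 0.6523 -0.2421  0.0292] phi 9.38 delta [-0.063  -0.2349 -0.0166] turn [-0.0011 -0.0006 -0.002 ] w 0.27
((0.5566540360450745, -0.24728409945964813), (0.028727754950523376, 0.0825473815202713), 63.94257354736328)
((0.5560835003852844, -0.2478005439043045), (0.030609428882598877, 0.08402390778064728), 64.33599090576172)
```

>>> move_arm(
  plan=[
    {"delta_pos":[0,0,-0.015],"turn":[0,0,0],"fingers":0.9},
    {"delta_pos":[0,0,-0.05],"turn":[0,0,0],"fingers":0.9},
    {"delta_pos":[-0.003,-0.01,-0.09],"turn":[0,0,0],"fingers":0.9},
    {"delta_pos":[-0.012,-0.04,-0.11],"turn":[0,0,0],"fingers":0.9},
    {"delta_pos":[-0.022,-0.08,-0.12],"turn":[0,0,0],"fingers":0.9},
    {"delta_pos":[-0.033,-0.125,-0.12],"turn":[0,0,0],"fingers":0.9},
    {"delta_pos":[-0.045,-0.17,-0.12],"turn":[0,0,0],"fingers":0.9},
    {"delta_pos":[-0.055,-0.205,-0.11],"turn":[0,0,0],"fingers":0.9},
    {"delta_pos":[-0.063,-0.228,-0.1],"turn":[0,0,0],"fingers":0.9},
    {"delta_pos":[-0.063,-0.235,-0.07],"turn":[0,0,0],"fingers":0.9},
    {"delta_pos":[-0.063,-0.235,-0.04],"turn":[0,0,-0.002],"fingers":0.9},
    {"delta_pos":[-0.063,-0.235,-0.025],"turn":[0,0,-0.002],"fingers":0.9},
  ],
)

```text
clock: 9.93
position: [0.5505, -0.0205, 0.0526]
ee_rot: [0.997, 0.083, -0.001, -0.001]
ft_force: [-0.3, -0.6, -0.2]
grip_width: 0.27
grasp_force: 24.5
```

>>> move_arm(
  plan=[
    {"delta_pos":[0,0,0.004],"turn":[0,0,0],"fingers":0.9},
    {"delta_pos":[0,0,0.006],"turn":[0,0,0],"fingers":0.9},
    {"delta_pos":[0,0,0.008],"turn":[0,0,0],"fingers":0.9},
    {"delta_pos":[0,0,0.008],"turn":[0,0,0],"fingers":0.9},
  ],
)

```text
clock: 10.42
position: [0.5512, -0.0205, 0.0457]
ee_rot: [0.997, 0.083, -0.0, -0.001]
ft_force: [-0.5, -0.4, -0.1]
grip_width: 0.266
grasp_force: 24.5
```

>>> move_arm(
  plan=[
    {"delta_pos":[0,0,0.001],"turn":[0,0,0],"fingers":0.9},
    {"delta_pos":[0,0,0.001],"turn":[0,0,0],"fingers":0.9},
  ],
)

```text
clock: 10.68
position: [0.5516, -0.0204, 0.0451]
ee_rot: [0.997, 0.083, -0.0, -0.001]
ft_force: [-0.7, 0.4, 5.5]
grip_width: 0.268
grasp_force: 24.8
```

>>> move_arm(
  plan=[
    {"delta_pos":[0,0,0],"turn":[0,0,0],"fingers":0.65},
    {"delta_pos":[0,0,0],"turn":[0,0,0],"fingers":0.6},
    {"delta_pos":[0,0,0],"turn":[0,0,0],"fingers":0.55},
    {"delta_pos":[0,0,-0.02],"turn":[0,0,0],"fingers":0.55},
    {"delta_pos":[0,0,-0.06],"turn":[0,0,0],"fingers":0.5},
    {"delta_pos":[-0.005,0.03,-0.1],"turn":[0,0,0.1],"fingers":0.35},
    {"delta_pos":[-0.012,0.08,-0.11],"turn":[0,0,0.22],"fingers":0.35},
    {"delta_pos":[-0.02,0.135,-0.11],"turn":[0,0,0.36],"fingers":0.35},
    {"delta_pos":[-0.027,0.19,-0.11],"turn":[0,0,0.5],"fingers":0.35},
    {"delta_pos":[-0.032,0.225,-0.11],"turn":[0,0,0.62],"fingers":0.35},
    {"delta_pos":[-0.032,0.225,-0.11],"turn":[0,0,0.62],"fingers":0.35},
    {"delta_pos":[-0.032,0.225,-0.11],"turn":[0,0,0.62],"fingers":0.35},
  ],
)

```text
clock: 12.18
position: [0.5569, -0.2467, 0.1537]
ee_rot: [0.975, -0.224, -0.001, -0.001]
ft_force: [0.6, 0.8, -0.8]
grip_width: 0.649
grasp_force: 0.0
```

```bash
python3 - <<'E'
from h import *
from workcell import get_obs,camera
np.set_printoptions(precision=4,suppress=True)
c=wrist(); pc=cloud(c); k=(pc[...,2]>.016)&(pc[...,2]<.025)
h=cv2.cvtColor(c["color"],cv2.COLOR_RGB2HSV); b=cv2.inRange(h,(100,100,50),(130,255,255))
near=np.hypot(pc[...,0]-.557,pc[...,1]+.2475)<.055
r=cv2.minAreaRect(pc[k&near][:,:2].astype(np.float32)); r2=cv2.minAreaRect(ray(c,np.argwhere((b>0)&near)[:,::-1],.02)[:,:2].astype(np.float32)); print(r,r2)
print(get_obs()["joint_pos"])
delta(*r[0],.016,-26)
t=camera("top"); np.savez("top2.npz",**t)
m,s,ce=blob(t,(0,120,60),(8,255,255),(215,115,268,190)); print("jar",s,ray(t,ce,.061))
m,s,ce=blob(t,(120,60,30),(160,255,255),(215,115,268,190)); print("vial",s,ray(t,ce,.066))
E
```

```text
((0.5559511184692383, -0.2474483698606491), (0.030105656012892723, 0.08308910578489304), 64.19113159179688) ((0.5571691989898682, -0.24797160923480988), (0.029588405042886734, 0.08391226828098297), 64.12683868408203)
[ 0.5395  0.3727 -0.2463  1.6037  0.0942  1.1793 -1.749 ]
t 12.225 pos [ 0.557  -0.2462  0.1538] phi -25.87 delta [-0.0001  0.0018  0.1378] turn [-0.0015  0.0026  0.0023] w 0.653
jar [231 147  14  14 152] [[ 0.5952 -0.0122  0.061 ]]
vial [237 165   7   8  46] [[ 0.5492 -0.02    0.066 ]]
```

>>> move_arm(
  plan=[
    {"delta_pos":[0,0.0015,0.05],"turn":[0,0,0.003],"fingers":0.35},
    {"delta_pos":[0,0.0015,0.09],"turn":[0,0,0.003],"fingers":0.35},
    {"delta_pos":[0,0.0015,0.12],"turn":[0,0,0.003],"fingers":0.35},
    {"delta_pos":[0,0.0015,0.139],"turn":[0,0,0.003],"fingers":0.35},
    {"delta_pos":[0,0.0015,0.139],"turn":[0,0,0.003],"fingers":0.45},
    {"delta_pos":[0,0.0015,0.139],"turn":[0,0,0.003],"fingers":0.55},
    {"delta_pos":[0,0.0015,0.139],"turn":[0,0,0.003],"fingers":0.65},
    {"delta_pos":[0,0.0015,0.139],"turn":[0,0,0.003],"fingers":0.85},
    {"delta_pos":[0,0.0015,0.139],"turn":[0,0,0.003],"fingers":0.85},
    {"delta_pos":[0,0.0015,0.11],"turn":[0,0,0.003],"fingers":0.85},
    {"delta_pos":[0,0.0015,0.06],"turn":[0,0,0.003],"fingers":0.85},
    {"delta_pos":[0,0.0015,0],"turn":[0,0,0],"fingers":0.85},
  ],
  force=35,
)

```text
clock: 13.78
position: [0.5554, -0.249, 0.1551]
ee_rot: [0.974, -0.225, -0.002, -0.001]
ft_force: [1.0, -0.7, -0.6]
grip_width: 0.342
grasp_force: 35.1
```

```bash
python3 - <<'E'
from h import *
tx=np.array([.986,.165]); q=np.array([.609,-.011])+.052*tx; print(q)
delta(*q,.0315,99.5)
E
```

```text
[ 0.660272 -0.00242 ]
t 13.775 pos [ 0.5554 -0.249   0.1551] phi -26.02 delta [-0.0135 -0.2675  0.1239] turn [-4.2000e-03  1.2000e-03 -2.1907e+00] w 0.342
```

>>> move_arm(
  plan=[
    {"delta_pos":[0,-0.01,0],"turn":[0,0,-0.18],"fingers":0.85},
    {"delta_pos":[-0.001,-0.03,0],"turn":[0,0,-0.36],"fingers":0.85},
    {"delta_pos":[-0.002,-0.055,0],"turn":[0,0,-0.54],"fingers":0.85},
    {"delta_pos":[-0.004,-0.08,0],"turn":[0,0,-0.72],"fingers":0.85},
    {"delta_pos":[-0.005,-0.11,0],"turn":[0,0,-0.9],"fingers":0.85},
    {"delta_pos":[-0.007,-0.14,0],"turn":[0,0,-1.08],"fingers":0.85},
    {"delta_pos":[-0.009,-0.17,0],"turn":[0,0,-1.26],"fingers":0.85},
    {"delta_pos":[-0.01,-0.2,0],"turn":[0,0,-1.44],"fingers":0.85},
    {"delta_pos":[-0.012,-0.225,0],"turn":[0,0,-1.62],"fingers":0.85},
    {"delta_pos":[-0.013,-0.25,0],"turn":[0,0,-1.8],"fingers":0.85},
    {"delta_pos":[-0.013,-0.267,0],"turn":[0,0,-1.98],"fingers":0.85},
    {"delta_pos":[-0.013,-0.267,0],"turn":[0,0,-2.16],"fingers":0.85},
  ],
)

```text
clock: 15.28
position: [0.6618, -0.0015, 0.1546]
ee_rot: [0.655, 0.756, 0.001, -0.001]
ft_force: [-0.6, -0.3, -0.4]
grip_width: 0.34
grasp_force: 35.1
```

```bash
python3 - <<'E'
from h import *
delta(.6603,-.0024,.0315,99.5)
E
```

```text
t 15.275 pos [ 0.6618 -0.0015  0.1546] phi 98.2 delta [-0.0009 -0.0015  0.1231] turn [-0.0006 -0.0025 -0.0226] w 0.34
```

>>> move_arm(
  plan=[
    {"delta_pos":[-0.001,-0.001,0.03],"turn":[0,0,-0.025],"fingers":0.85},
    {"delta_pos":[-0.001,-0.001,0.065],"turn":[0,0,-0.025],"fingers":0.85},
    {"delta_pos":[-0.001,-0.001,0.095],"turn":[0,0,-0.025],"fingers":0.85},
    {"delta_pos":[-0.001,-0.001,0.112],"turn":[0,0,-0.025],"fingers":0.85},
    {"delta_pos":[-0.001,-0.001,0.118],"turn":[0,0,-0.025],"fingers":0.85},
    {"delta_pos":[-0.001,-0.001,0.121],"turn":[0,0,-0.025],"fingers":0.85},
    {"delta_pos":[-0.001,-0.001,0.122],"turn":[0,0,-0.025],"fingers":0.85},
  ],
)

```text
clock: 16.15
position: [0.661, -0.0044, 0.033]
ee_rot: [0.648, 0.761, 0.001, -0.001]
ft_force: [-0.2, -0.9, -0.4]
grip_width: 0.34
grasp_force: 35.1
```

>>> move_arm(
  plan=[
    {"delta_pos":[0,0,0.001],"turn":[0,0,0],"fingers":0.85},
    {"delta_pos":[0,0,0.002],"turn":[0,0,0],"fingers":0.85},
    {"delta_pos":[0,0,0.002],"turn":[0,0,0],"fingers":0.85},
  ],
)

```text
clock: 16.52
position: [0.6611, -0.0043, 0.0326]
ee_rot: [0.648, 0.761, 0.0, -0.0]
ft_force: [-6.5, -0.7, 14.8]
grip_width: 0.344
grasp_force: 36.9
```

>>> move_arm(
  plan=[
    {"delta_pos":[0,0,0.001],"turn":[0,0,0],"fingers":0.62},
    {"delta_pos":[0,0,0],"turn":[0,0,0],"fingers":0.58},
    {"delta_pos":[0,0,0],"turn":[0,0,0],"fingers":0.56},
    {"delta_pos":[0,0,-0.01],"turn":[0,0,0],"fingers":0.56},
    {"delta_pos":[0,0,-0.04],"turn":[0,0,0],"fingers":0.56},
    {"delta_pos":[0,0,-0.09],"turn":[0,0,0],"fingers":0.56},
    {"delta_pos":[0,0,-0.14],"turn":[0,0,0],"fingers":0.56},
    {"delta_pos":[0,0,-0.19],"turn":[0,0,0],"fingers":0.7},
    {"delta_pos":[0,0,-0.235],"turn":[0,0,0],"fingers":0.9},
    {"delta_pos":[0,0,-0.26],"turn":[0,0,0],"fingers":1.0},
    {"delta_pos":[0,0,-0.26],"turn":[0,0,0],"fingers":1.0},
  ],
)

```text
clock: 17.9
position: [0.6616, -0.0044, 0.293]
ee_rot: [0.648, 0.761, 0.002, 0.0]
ft_force: [0.3, -0.5, -1.3]
grip_width: -0.001
grasp_force: 0.0
```

```bash
python3 - <<'E'
from h import *
from workcell import camera
c=wrist("w5"); np.savez("w5.npz",**c)
s=camera("scene")["color"]; cv2.imwrite("pics/s5.png",cv2.resize(s[130:310,210:450],None,fx=3,fy=3,interpolation=2)[...,::-1])
delta(.5645,.199,.25,9.8)
E
```

```text
t 18.0 pos [ 0.6607 -0.0048  0.2897] phi 99.18 delta [ 0.2164 -0.0624  0.0402] turn [-2.80e-03 -2.00e-04  1.56e+00] w -0.0
```

View pics/s5.png

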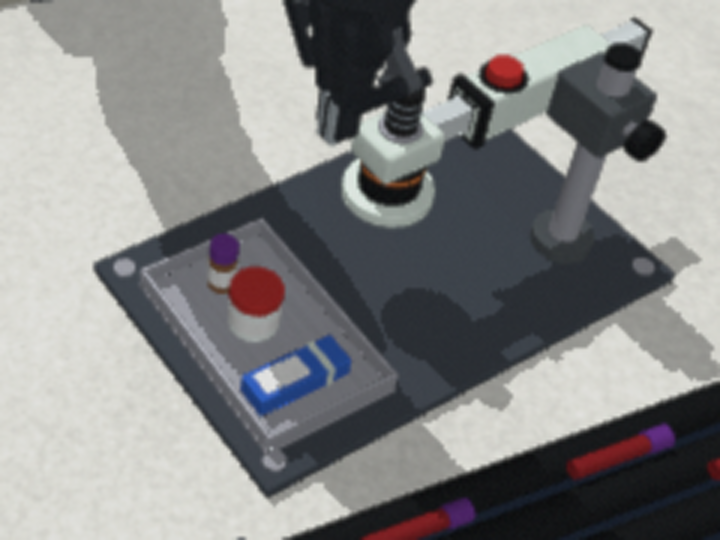

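View pics/w5.png

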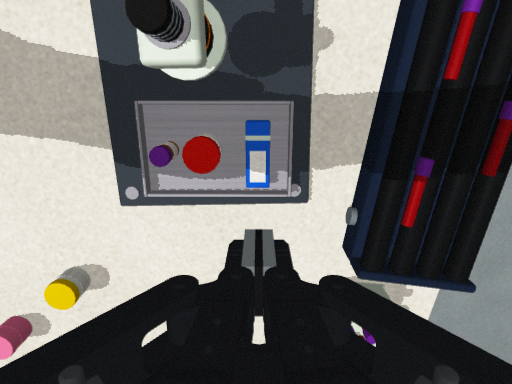

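The three items stand or lie properly in the tray: vial at (160,155), jar at (201,155), mailer at (258,153). Now over to the button.

>>> move_arm(
  plan=[
    {"delta_pos":[0.02,-0.006,0],"turn":[0,0,0.17],"fingers":1},
    {"delta_pos":[0.045,-0.012,0],"turn":[0,0,0.34],"fingers":1},
    {"delta_pos":[0.07,-0.02,0],"turn":[0,0,0.51],"fingers":1},
    {"delta_pos":[0.1,-0.028,0],"turn":[0,0,0.68],"fingers":1},
    {"delta_pos":[0.13,-0.036,0],"turn":[0,0,0.85],"fingers":1},
    {"delta_pos":[0.16,-0.045,0],"turn":[0,0,1.02],"fingers":1},
    {"delta_pos":[0.185,-0.054,0],"turn":[0,0,1.19],"fingers":1},
    {"delta_pos":[0.205,-0.06,0],"turn":[0,0,1.36],"fingers":1},
    {"delta_pos":[0.216,-0.062,0.01],"turn":[0,0,1.5],"fingers":1},
    {"delta_pos":[0.216,-0.062,0.025],"turn":[0,0,1.56],"fingers":1},
    {"delta_pos":[0.216,-0.062,0.04],"turn":[0,0,1.56],"fingers":1},
    {"delta_pos":[0.216,-0.062,0.04],"turn":[0,0,1.56],"fingers":1},
  ],
)

```text
clock: 19.5
position: [0.5645, 0.1979, 0.2486]
ee_rot: [0.996, 0.086, -0.002, -0.0]
ft_force: [1.3, -0.5, 0.3]
grip_width: -0.004
grasp_force: 0.0
```

```bash
python3 - <<'E'
from h import *
from workcell import get_obs
c=wrist(); np.savez("w6.npz",**c)
h=cv2.cvtColor(c["color"],cv2.COLOR_RGB2HSV)
m,s,ce=blob(c,(0,120,60),(8,255,255),(150,60,400,330)); print(s,ce,ray(c,ce,.199))
pc=cloud(c); print(np.median(pc[m][:,2]), pc[m].mean(0))
k=(pc[...,2]>.212)&(pc[...,2]<.23)&(np.hypot(pc[...,0]-.58,pc[...,1]-.1025)<.03); print("handle",k.sum(),pc[k].mean(0),pc[k].min(0),pc[k].max(0))
delta(*ray(c,ce,.199)[0,:2],.215,9.8)
E
```

```text
[ 229  193   45   45 1451] [250.8049621  213.86147484] [[0.56552668 0.20274511 0.199     ]]
0.198337696782852 [0.56512418 0.20270686 0.1980691 ]
handle 1944 [0.58099113 0.10608245 0.2201216 ] [0.56666765 0.09086964 0.21200016] [0.59262148 0.11736446 0.22366402]
t 19.55 pos [0.5649 0.1981 0.2498] phi 9.83 delta [ 0.0015 -0.0044  0.0348] turn [-0.0017  0.003   0.0006] w -0.001
```

>>> move_arm(
  plan=[
    {"delta_pos":[0.001,-0.003,0.02],"turn":[0,0,0],"fingers":1},
    {"delta_pos":[0.001,-0.003,0.034],"turn":[0,0,0],"fingers":1},
    {"delta_pos":[0.001,-0.003,0.038],"turn":[0,0,0],"fingers":1},
    {"delta_pos":[0.001,-0.003,0.041],"turn":[0,0,0],"fingers":1},
    {"delta_pos":[0.001,-0.003,0.043],"turn":[0,0,0],"fingers":1},
    {"delta_pos":[0.001,-0.003,0.045],"turn":[0,0,0],"fingers":1},
    {"delta_pos":[0.001,-0.003,0.046],"turn":[0,0,0],"fingers":1},
    {"delta_pos":[0.001,-0.003,0.046],"turn":[0,0,0],"fingers":1},
  ],
)

```text
clock: 20.55
position: [0.5657, 0.2018, 0.2047]
ee_rot: [0.996, 0.085, -0.001, -0.001]
ft_force: [-0.3, -1.1, 2.8]
grip_width: -0.001
grasp_force: 1.0
```

>>> move_arm(
  plan=[
    {"delta_pos":[0,0,0.001],"turn":[0,0,0],"fingers":1},
    {"delta_pos":[0,0,0.002],"turn":[0,0,0],"fingers":1},
    {"delta_pos":[0,0,0.003],"turn":[0,0,0],"fingers":1},
    {"delta_pos":[0,0,0.003],"turn":[0,0,0],"fingers":1},
  ],
)

```text
clock: 21.05
position: [0.5658, 0.2018, 0.2021]
ee_rot: [0.996, 0.085, -0.0, -0.001]
ft_force: [-1.6, -1.9, 6.4]
grip_width: 0.002
grasp_force: 3.1
```

>>> move_arm(
  plan=[
    {"delta_pos":[0,0,0.001],"turn":[0,0,0],"fingers":1},
    {"delta_pos":[0,0,0.002],"turn":[0,0,0],"fingers":1},
    {"delta_pos":[0,0,0.002],"turn":[0,0,0],"fingers":1},
  ],
)

```text
clock: 21.42
position: [0.5658, 0.2018, 0.2018]
ee_rot: [0.996, 0.085, 0.0, -0.001]
ft_force: [-7.7, -3.7, 18.9]
grip_width: 0.001
grasp_force: 9.4
```

>>> move_arm(
  plan=[
    {"delta_pos":[0,0,-0.015],"turn":[0,0,0],"fingers":1},
    {"delta_pos":[0,0,-0.055],"turn":[0,0,0],"fingers":0.8},
    {"delta_pos":[-0.001,0.04,-0.06],"turn":[0,0,0],"fingers":0.5},
    {"delta_pos":[-0.002,0.08,-0.06],"turn":[0,0,0],"fingers":0.4},
    {"delta_pos":[-0.003,0.099,-0.06],"turn":[0,0,0],"fingers":0.4},
    {"delta_pos":[-0.003,0.099,-0.06],"turn":[0,0,0],"fingers":0.4},
    {"delta_pos":[-0.003,0.099,-0.06],"turn":[0,0,0],"fingers":0.4},
  ],
)

```text
clock: 22.3
position: [0.5792, 0.1056, 0.2595]
ee_rot: [0.996, 0.086, -0.001, -0.001]
ft_force: [-0.7, 0.8, -0.7]
grip_width: 0.603
grasp_force: 0.0
```

```bash
python3 - <<'E'
from h import *
from workcell import camera
np.set_printoptions(precision=4,suppress=True)
c=wrist("w7"); pc=cloud(c)
k=(pc[...,2]>.219)&(pc[...,2]<.226)&(np.hypot(pc[...,0]-.58,pc[...,1]-.1025)<.03); q=pc[k]; print("handle",k.sum(),q.mean(0),(q.min(0)+q.max(0))/2,np.ptp(q,axis=0))
m,s,ce=blob(c,(0,120,60),(8,255,255),(0,0,250,383)); print("btn",s,ce,ray(c,ce,.191),np.median(pc[m][:,2]))
delta(.581,.1035,.2,9.8)
t=camera("top"); m,s,ce=blob(t,(0,120,60),(8,255,255),(145,150,168,172)); print(s,np.median(cloud(t)[m][:,2]))
E
```

```text
handle 1363 [0.5803 0.1036 0.2213] [0.5796 0.1034 0.2212] [0.0253 0.0253 0.0043]
btn [  92  186   43   39 1279] [113.4973 205.5129] [[0.5628 0.2011 0.191 ]] 0.19032281633325376
t 22.35 pos [0.5792 0.1058 0.2595] phi 9.94 delta [0.0015 0.0027 0.0595] turn [-0.0028  0.0013  0.0024] w 0.602Traceback (most recent call last):
  File "<stdin>", line 8, in <module>
  File "h.py", line 16, in blob
    n,l,s,ce=cv2.connectedComponentsWithStats(m); i=1+np.argmax(s[1:,4])
                                                      ~~~~~~~~~^^^^^^^^^
    return _wrapfunc(a, 'argmax', axis=axis, out=out, **kwds)
    return bound(*args, **kwds)
ValueError: attempt to get argmax of an empty sequence
```

View pics/w7.png

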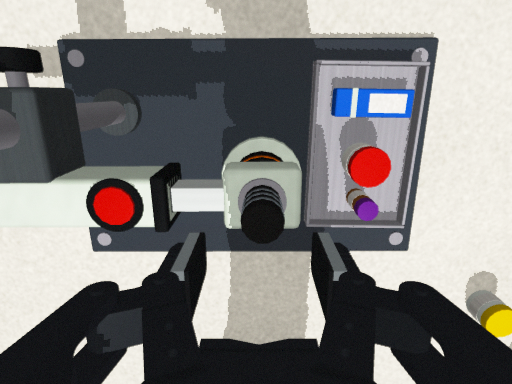

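The button is down (face at 0.190 m) and the handle's top is at (262,222), between the jaws. Descending to grip it.

>>> move_arm(
  plan=[
    {"delta_pos":[0.001,0.0025,0.015],"turn":[-0.002,0.001,0.002],"fingers":0.4},
    {"delta_pos":[0.001,0.0025,0.04],"turn":[-0.002,0.001,0.002],"fingers":0.4},
    {"delta_pos":[0.001,0.0025,0.058],"turn":[-0.002,0.001,0.002],"fingers":0.4},
    {"delta_pos":[0.001,0.0025,0.058],"turn":[-0.002,0.001,0.002],"fingers":0.4},
    {"delta_pos":[0.001,0.0025,0.058],"turn":[-0.002,0.001,0.002],"fingers":0.5},
    {"delta_pos":[0.001,0.0025,0.058],"turn":[-0.002,0.001,0.002],"fingers":0.6},
    {"delta_pos":[0.001,0.0025,0.058],"turn":[-0.002,0.001,0.002],"fingers":0.65},
    {"delta_pos":[0.001,0.0025,0.058],"turn":[-0.002,0.001,0.002],"fingers":0.9},
    {"delta_pos":[0.001,0.0025,0.058],"turn":[-0.002,0.001,0.002],"fingers":0.9},
    {"delta_pos":[0.001,0.0025,0.058],"turn":[-0.002,0.001,0.002],"fingers":0.9},
  ],
  force=60,
)

```text
clock: 23.65
position: [0.5811, 0.1022, 0.2024]
ee_rot: [0.996, 0.085, 0.001, -0.0]
ft_force: [-1.7, 3.1, 4.9]
grip_width: 0.288
grasp_force: 58.6
```

```bash
python3 - <<'E'
from h import *
from workcell import get_obs
o=get_obs(); p=o["position"]; print(p,o["ft_force"],o["grasp_force"])
delta(p[0]+.12*.1702,p[1]-.12*.9854,p[2],9.8)
E
```

```text
[0.58113833 0.10220548 0.2023934 ] [-1.7153917   3.11954222  4.91649384] 58.623526096343994
t 23.65 pos [0.5811 0.1022 0.2024] phi 9.7 delta [ 2.0e-04  1.2e-01 -1.0e-04] turn [-0.0006 -0.0011 -0.0017] w 0.288
```

>>> move_arm(
  plan=[
    {"delta_pos":[0,0.006,0],"turn":[0,0,0],"fingers":0.9},
    {"delta_pos":[0,0.018,0],"turn":[0,0,0],"fingers":0.9},
    {"delta_pos":[0,0.032,0],"turn":[0,0,0],"fingers":0.9},
    {"delta_pos":[0,0.046,0],"turn":[0,0,0],"fingers":0.9},
    {"delta_pos":[0,0.06,0],"turn":[0,0,0],"fingers":0.9},
    {"delta_pos":[0,0.074,0],"turn":[0,0,0],"fingers":0.9},
    {"delta_pos":[0,0.088,0],"turn":[0,0,0],"fingers":0.9},
    {"delta_pos":[0,0.1,0],"turn":[0,0,0],"fingers":0.9},
    {"delta_pos":[0,0.11,0],"turn":[0,0,0],"fingers":0.9},
    {"delta_pos":[0,0.116,0],"turn":[0,0,0],"fingers":0.9},
    {"delta_pos":[0,0.118,0],"turn":[0,0,0],"fingers":0.9},
    {"delta_pos":[0,0.118,0],"turn":[0,0,0],"fingers":0.9},
  ],
)

```text
clock: 25.15
position: [0.602, -0.0143, 0.2024]
ee_rot: [0.996, 0.084, 0.002, -0.0]
ft_force: [3.4, 4.3, 3.1]
grip_width: 0.284
grasp_force: 58.6
```

```bash
python3 - <<'E'
from h import *
from workcell import get_obs,camera
np.set_printoptions(precision=4,suppress=True)
o=get_obs(); p=o["position"]; print(p,o["ft_force"],o["torque"],"moved",(p-np.array([.5811,.1022,.2024]))@[.17,-.985,0])
S=camera("scene"); T=camera("top"); W=wrist(); np.savez("S8",**S);np.savez("T8",**T);np.savez("W8",**W)
f=lambda c,b,k:cv2.resize(c["color"][b[1]:b[3],b[0]:b[2]],(b[2]*k-b[0]*k,b[3]*k-b[1]*k),interpolation=2)
a=f(S,(290,130,410,205),6); w=f(W,(0,120,360,250),2)
cv2.imwrite("pics/m8.png",np.vstack([a[:330],w[:,:720]])[...,::-1])
E
```

```text
[ 0.602  -0.0143  0.2024] [3.42   4.3176 3.0754] [ 0.9427 -0.8313 -0.0099] moved 0.11833203370802575
```

View pics/m8.png

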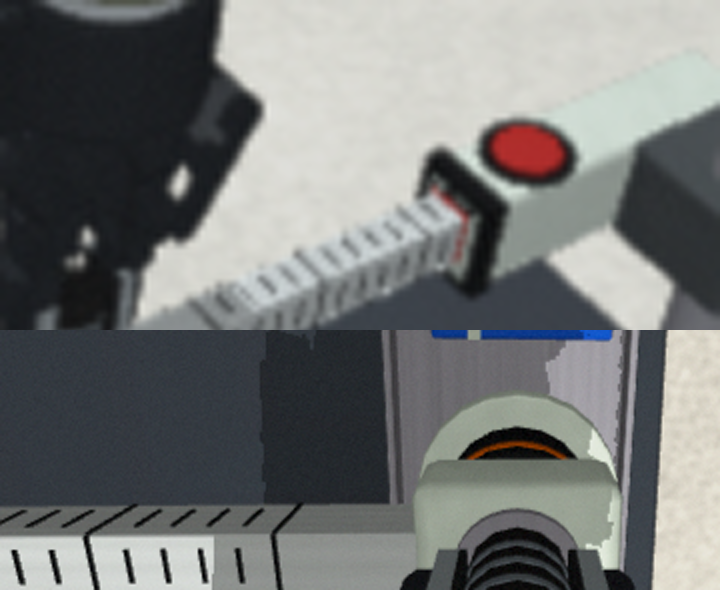

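The red mark is just coming out at the sleeve mouth, at crop position (455,205). I'll measure it against the 10 mm ticks.

```bash
cat > prof.py <<'E'
from h import *
def prof(c,z=.177,xs=(-.004,0,.004)):
    O=np.array([.579,.1163]); a=np.radians(9.8); ex=np.array([np.cos(a),np.sin(a)]); ey=np.array([-ex[1],ex[0]])
    s=np.arange(-8,45,.5)/1000; out=[]
    for x in xs:
        w=np.c_[O+x*ex+(.05-s)[:,None]*ey,np.full(len(s),z)]
        q=w@c["R"].T+c["t"]; u=(q[:,0]/q[:,2]*c["fx"]+c["cx"]).astype(np.float32);v=(q[:,1]/q[:,2]*c["fy"]+c["cy"]).astype(np.float32)
        out.append(cv2.remap(c["color"],u[None],v[None],cv2.INTER_LINEAR)[0].astype(float))
    return s*1000,np.mean(out,0)
if __name__=="__main__":
    for n in("S8","T8"):
        s,p=prof(load(n)); print(n); g=p[:,1]; r=p[:,0]-p[:,1]
        print("g",g.round().astype(int).tolist()); print("r",r.round().astype(int).tolist())
E
python3 prof.py
```

```text
S8
g [57, 58, 59, 59, 61, 64, 67, 73, 83, 95, 109, 123, 137, 154, 165, 175, 184, 190, 193, 194, 193, 190, 188, 186, 183, 181, 177, 175, 174, 173, 174, 177, 180, 184, 188, 191, 194, 196, 195, 194, 193, 191, 188, 183, 176, 171, 166, 164, 164, 168, 173, 179, 184, 189, 194, 198, 200, 200, 201, 199, 196, 192, 187, 183, 179, 175, 171, 172, 174, 176, 181, 187, 190, 191, 193, 195, 197, 198, 198, 196, 193, 190, 186, 182, 178, 173, 170, 168, 168, 170, 176, 182, 187, 193, 197, 200, 202, 202, 202, 200, 199, 195, 190, 185, 181, 176]
r [0, 4, 8, 14, 22, 28, 34, 39, 41, 40, 38, 34, 29, 20, 14, 8, 3, 0, -3, -5, -5, -6, -6, -6, -6, -6, -6, -6, -6, -6, -7, -7, -7, -7, -7, -7, -7, -7, -7, -7, -6, -6, -6, -6, -6, -6, -6, -6, -6, -6, -6, -6, -7, -6, -7, -7, -7, -7, -7, -7, -7, -7, -7, -7, -6, -7, -6, -6, -6, -6, -7, -7, -7, -7, -7, -7, -7, -7, -7, -6, -6, -7, -6, -6, -6, -6, -6, -6, -6, -7, -7, -7, -7, -7, -7, -7, -8, -8, -8, -7, -8, -8, -7, -7, -7, -6]
T8
g [27, 27, 26, 26, 28, 31, 35, 41, 46, 51, 57, 64, 71, 78, 84, 91, 97, 102, 106, 111, 116, 118, 120, 121, 122, 122, 123, 123, 123, 122, 121, 121, 121, 122, 122, 124, 124, 126, 126, 126, 127, 126, 127, 126, 124, 122, 121, 119, 117, 116, 114, 114, 114, 113, 114, 115, 117, 119, 121, 122, 124, 124, 124, 125, 125, 124, 124, 122, 121, 120, 119, 119, 120, 121, 122, 123, 124, 124, 125, 126, 126, 127, 127, 126, 126, 125, 124, 123, 122, 121, 120, 120, 119, 119, 120, 121, 123, 124, 125, 126, 126, 126, 126, 126, 125, 124]
r [4, 7, 9, 12, 15, 17, 19, 21, 24, 25, 26, 26, 25, 24, 23, 22, 20, 18, 16, 13, 11, 9, 7, 6, 5, 3, 3, 1, 1, 1, 1, 1, 1, 1, 1, 1, 1, 1, 1, 1, 1, 1, 1, 1, 1, 2, 1, 1, 1, 1, 1, 1, 1, 1, 1, 1, 1, 1, 1, 1, 1, 1, 1, 0, 0, 0, 0, 1, 1, 0, 1, 1, 1, 1, 1, 1, 1, 1, 1, 1, 1, 2, 2, 2, 1, 1, 1, 1, 1, 1, 1, 1, 1, 1, 1, 1, 1, 1, 1, 1, 1, 1, 1, 1, 1, 1]
```

>>> move_arm(
  plan=[
    {"delta_pos":[0,0.0005,0],"turn":[0,0,0],"fingers":0.9},
    {"delta_pos":[0,0.001,0],"turn":[0,0,0],"fingers":0.9},
    {"delta_pos":[0,0.001,0],"turn":[0,0,0],"fingers":0.9},
    {"delta_pos":[0,0.001,0],"turn":[0,0,0],"fingers":0.9},
  ],
)

```text
clock: 25.8
position: [0.602, -0.0149, 0.2024]
ee_rot: [0.996, 0.085, 0.001, -0.0]
ft_force: [3.8, 5.3, 3.9]
grip_width: 0.289
grasp_force: 58.6
```

```bash
cat > vis.py <<'E'
from prof import *
from workcell import get_obs,camera
import sys
o=get_obs();p=o["position"];print("moved",(p-np.array([.5811,.1022,.2024]))@[.17,-.985,0],p,o["ft_force"])
k=sys.argv[1]; L={"S":camera("scene"),"T":camera("top")}
for n in L: np.savez(n+k,**L[n])
for n in("S","T"):
    for q in("8",k):
        c=load(n+q); s,pr=prof(c,xs=(-.006,-.003,0,.003,.006)); r=pr[:,0]-pr[:,1]; r=r-np.median(r[40:]); r=r[:34]
        m,_,_=blob(c,(0,120,60),(8,255,255),(145,150,168,172) if n=="T" else(365,145,390,165)); b=np.median(c["color"][m].astype(float),0)
        print(n,q,"I",r.sum()*.5,"cent",(r*s[:34]).sum()/r.sum(),"button",b)
E
python3 vis.py 9
```

```text
moved 0.11890781316632788 [ 0.60203501 -0.01490544  0.20239646] [3.75845864 5.27836948 3.85216462]
S 8 I 268.49999999999994 cent -3.4692737430167604 button [169.  44.  42.]
S 9 I 373.50000000000006 cent -3.0840696117804556 button [169.5  44.   42. ]
T 8 I 181.8 cent -2.2480748074807484 button [115.  25.  24.]
T 9 I 240.40000000000003 cent -2.026310316139767 button [116.  25.  24.]
```

Both cameras show 2.0 mm of the 4 mm mark before that step, which is exactly 120 mm, and 2.7 mm after it. Going back.

>>> move_arm(
  plan=[
    {"delta_pos":[0,-0.0005,0],"turn":[0,0,0],"fingers":0.9},
    {"delta_pos":[0,-0.001,0],"turn":[0,0,0],"fingers":0.9},
    {"delta_pos":[0,-0.001,0],"turn":[0,0,0],"fingers":0.9},
    {"delta_pos":[0,-0.001,0],"turn":[0,0,0],"fingers":0.9},
    {"delta_pos":[0,-0.001,0],"turn":[0,0,0],"fingers":0.9},
  ],
)

```text
clock: 26.52
position: [0.6019, -0.0141, 0.2024]
ee_rot: [0.996, 0.085, 0.002, -0.0]
ft_force: [4.6, 3.3, 3.6]
grip_width: 0.289
grasp_force: 58.6
```

```bash
python3 vis.py 10
```

```text
moved 0.11808152684037883 [ 0.60192146 -0.01408617  0.20244056] [4.60018408 3.27704469 3.55394514]
S 8 I 268.49999999999994 cent -3.4692737430167604 button [169.  44.  42.]
S 10 I 224.60000000000014 cent -3.6400267141585014 button [169.  44.  42.]
T 8 I 181.8 cent -2.2480748074807484 button [115.  25.  24.]
T 10 I 166.50000000000003 cent -2.295195195195195 button [116.  25.  24.]
```

>>> move_arm(
  plan=[
    {"delta_pos":[0,0.0004,0],"turn":[0,0,0],"fingers":0.9},
    {"delta_pos":[0,0.0004,0],"turn":[0,0,0],"fingers":0.9},
    {"delta_pos":[0,0.0004,0],"turn":[0,0,0],"fingers":0.9},
    {"delta_pos":[0,0.0004,0],"turn":[0,0,0],"fingers":0.9},
  ],
)

```text
clock: 27.12
position: [0.6019, -0.0143, 0.2024]
ee_rot: [0.996, 0.085, 0.002, -0.0]
ft_force: [4.6, 4.7, 4.2]
grip_width: 0.292
grasp_force: 58.6
```

```bash
python3 vis.py 11 && python3 -c "
from workcell import hand_in
print(hand_in())"
```

```text
moved 0.1183163419958153 [ 0.60194868 -0.01431986  0.20244295] [4.59245235 4.67266398 4.22812828]
S 8 I 268.49999999999994 cent -3.4692737430167604 button [169.  44.  42.]
S 11 I 263.59999999999985 cent -3.394726858877088 button [169.  44.  42.]
T 8 I 181.8 cent -2.2480748074807484 button [115.  25.  24.]
T 11 I 185.49999999999983 cent -2.2072776280323474 button [116.  25.  24.]
the job is handed in; nothing more can be done
None
```

The job is handed in at 27 s: jar and vial are upright and the mailer flat in the tray, the lock button is down, and the gripper is still holding the camera arm with half of the 4 mm red mark showing at the sleeve mouth, which puts it at about 120 mm.

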